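Slide the glass plate into its docking frame and bolt it in

ROBOT

A 7-joint arm with a two-finger parallel gripper is mounted at the origin on the work surface. World frame = base frame: x ahead of the robot, y to its left, z up, the work surface at z = 0. Lengths are in mm, angles in rad, forces in N, time in s.
With the tool pointing down it reaches from about 350 to 900 mm from the base axis. Payload 7.2 kg.
Tool frame: the origin (TCP) lies midway between the tips of the shut fingers; the grasp point (between the pads) lies 19 mm behind it; z points along the fingers, y is the direction in which the jaws open and shut (so a half turn about z gives the same grasp; the last joint's range is limited). The gripper opens to 85 mm and grips with 20 to 120 N. Pads are 22 mm wide; open, the fingers measure 114 mm over their backs; the gripper's body (76 mm by 85 mm) begins 54 mm behind the grasp point. The pads swing forward as they close: fully open they stand 13 mm farther back than shut.
Start: joints at [-1.378, 0.411, -0.013, 1.596, 0.006, 1.134, -0.082], TCP at [161.168, 603.866, 231.297] pointing down, gripper open.
Joint ranges: [-2.95, 2.95], [-0.29, 1.99], [-1.47, 1.44], [0.14, 2.54], [-1.03, 4.17], [0.13, 1.85], [-2.86, 2.86]. Speed limits (rad/s): [2.39, 2.39, 3.01, 3.01, 3.14, 3.14, 3.14].

INTERFACE

Orientations are given as a unit quaternion [w, x, y, z].
In Python, from bench import env, eyes, order, nets gives the robot as it stands.
- The arm moves only by the tool send_rows, never from a script. Its argument "deltas" is a list of rows, each an object of numbers: "tx", "ty", "tz": the shift along the tool's x, y, z as a fraction of full scale; "wx", "wy", "wz": the turn, a rotation vector about the tool's x, y, z as a fraction of full scale; "claw": the opening, from 0 (shut) to 1 (fully open). A call has 1 to 10 rows; each row is the pose to reach, as a shift and turn from the pose commanded when the call began, along the tool's axes at that moment, turning the shorter way round; what a row does not reach only later rows make up. Full scale, the value 1, is 0.5 m for a shift and 180 degrees for a turn. A row lasts 1/8 s, in which the tool goes at most 62.5 mm and 10.7 degrees, less where a joint would pass 70% of its speed; a pose out of reach is approached as far as the arm can. A call with a number of a shift or a turn outside -1 to 1 is refused whole. A call with a gripper value outside its range is refused whole. The fingers move at their own pace and stop on an object; the grip force is fixed at half the most. Time passes only in rows, so rows that repeat a pose let the fingers close. It gives the time, the measured TCP pose, the force and the opening at its end, in the units of the state.
- env.get_obs(): the state, without advancing time (a new reading comes with each control period).
- eyes.camera(name): name is "scene" or "top" or "wrist"; returns the picture (400x640x3 uint8, red, green, blue); there is no depth.
- eyes.camera_params(name): a dict with "camera_matrix" (3x3 intrinsics, pixels), "rvec" (rotation vector, rad) and "tvec" (3), from world to camera coordinates, as OpenCV has them. Camera axes: x right, y down, z forward; pixel columns grow to the right and rows downward; lengths in mm; the calibration is good to about 2 mm. A picture is of the moment at which its call begins: read the wrist's pose just before it. camera_params takes no time and is no camera call; for the wrist camera it gives the pose at the moment of the call.
- order.sign_off(): hands the job in, once; it reports no verdict.
Trained networks look in the newest picture that a camera, given by its name, has taken for a name from the list of things; names that differ only in an ending like _2 or _b are one class to them, and where a whole thing is asked for, a point or a joint stands for the part that bears it (a point fixed in the world has none). Each returns a list of dicts, best first, with "p" (0 to 1); they miss things now and then, are a little off and sometimes report something else, mostly with a low value. They report only what shows in the picture. A call takes as long as a camera call. They do not tell look-alikes from the thing itself.
- nets.silhouettes(thing, camera): "pixels" (400x640 bool, what is visible of it) and "rect" ([left, top, width, height] in pixels, round what is visible of it).
- nets.pinpoint(thing, camera): "centre" ([column, row] in pixels: a listed point, or the origin of a listed thing).
The state is a dict: "time": time; "q": joint angles; "qd": joint speeds; "joint_torque": joint torques, N m; "ee_pos": TCP position; "orientation": TCP orientation; "wrist_force": force on the tool from outside, world axes, zero at the start; "moment": the same for the moment, N m; "opening": finger opening in mm.
Only numpy, scipy, OpenCV 4.12 (cv2) and the standard library are available. Lean on these libraries where they do the work, as an engineer would, in place of code of your own. Each camera call takes 0.05 s, during which the arm holds its last target.

TASK

Press down on the orange rubber pad in the middle of the thin glass plate and, without lifting it, slide the plate over the black board into the flared mouth of the docking frame, under its lips, until it is fully home against the end stop; then let go and push the red-knobbed bolt fully across behind the plate to lock it in. Press gently (about 10 N is plenty, never more than 25 N on the plate), touch only the top of the pad, never its edges or the bare glass, and leave the mirror, handset, brass weight and vial where they stand.

Things in the scene. Friction and masses are not known exactly. Their poses are not given: they have to be found in the camera images.
- plate: Loose pale glass plate, 110 mm (x) by 90 (y) by 3 mm thick, about 100 g, slippery underneath (friction about 0.2). An orange, grippy, firm rubber pad, 90 (x) by 72 (y) mm, is glued on the middle of its top; pads differ: its flat top is 5 to 9 mm above the plate's underside, not known beforehand. Origin: centre of underside; z up. Either end may go in first.
- dock: Fixed low aluminium frame on the black board (board top 8 mm above bench). Origin: centre of the plate's underside when fully home; x is the way in, z up. End stop face at x=+55 mm, 10 mm high. Rails 8 mm high, inner faces y=+-46.5, x -54 to +55; blue lips over them, 5 to 9 mm above board, reach in to y=+-40, x -35 to +55. The slide bolt is on the -y side.
- dock_mouth (a point): Middle of the dock's mouth at board level, at dock x=-107 mm; axes as the dock's. Here the flared walls (8 mm high) stand 2 x 64 mm apart inside; they narrow to 2 x 47 mm at dock x=-70 mm.
- bolt (a joint): Travel of the slide bolt (m): near 0 open (starts 0 to 0.006), 0.030 fully across. It slides along dock +y with about 2 N of friction and stays where left. Its steel bar, 8 mm wide, 10 mm high, at dock x=-62 mm, crosses the mouth 3 mm behind a plate that is fully home; a plate not home blocks it.
- bolt_knob (a point): Centre of the top of the bolt's upright round red knob, 14 mm diameter; top 36 mm and foot 10 mm above the board. It lies at dock x=-62 mm and moves from dock y=-82 mm (open) to -52 mm (across). There is room to push it from its -y side.
- mirror: Bystander: round chrome mirror on a stand, 195 mm tall, foot 84 mm across. Origin: centre of its underside.
- handset: Bystander: white plastic box 60 x 120 x 26 mm lying flat. Origin: centre of its underside.
- weight: Bystander: brass balance weight 28 mm across, 38 mm tall. Origin: centre of its underside.
- vial: Bystander: small amber vial with blue cap, 32 mm across, 65 mm tall. Origin: centre of its underside.
Things that resemble listed ones, but are neither listed nor needed, are in the scene too. Of the things that look like the plate, the largest one is meant.

How it is judged:
By the outcome, as a careful person would: the job done as asked, in the order asked, and still so for the second after the job is handed in, with the robot touching nothing.
It also fails if it takes over 72 s, if anything falls off the work surface, if the arm or the gripper's body presses on something with over 40 N, if the wrist force passes 120 N, or if a joint passes its speed limit or range.

## Working session

There is one attempt and no reset: what is moved stays moved. The work goes in short steps, Python scripts to look and compute and a tool call to move; the robot and the scene stay as the last step left them, time stands still between calls to the robot, and variables do not carry over. Pictures are saved under pics/ and viewed, and the job is handed in when it is done.

Besides the shell and the picture viewer there is one more tool, called after "Request:" as name([rows], argument=value, ...), one row to a line, values as JSON. send_rows: Moves the arm, as the interface text tells. Its arguments: {"type":"object","properties":{"deltas":{"type":"array"}},"required":["deltas"]}

```bash
ls; mkdir -p pics; python3 - <<'E'
from bench import env, eyes, order, nets
import cv2
o=env.get_obs();print(o)
for n in ["scene","top","wrist"]:
    im=eyes.camera(n);cv2.imwrite(f"pics/{n}0.png",im[:,:,::-1])
    p=eyes.camera_params(n);print(n,p)
    for t in ["plate","dock","dock_mouth","bolt_knob","mirror","handset","weight","vial"]:
        try: print(t,[(round(d['p'],2),[round(float(x)) for x in d['centre']]) for d in nets.pinpoint(t,n)][:4])
        except Exception as e: print(t,e)
print(env.get_obs()['time'])
E
```

```text
pics
{'time': 0.0, 'q': array([-1.37816546,  0.41192371, -0.01275127,  1.59704419,  0.0055839 ,
        1.13431517, -0.08221641]), 'qd': array([-7.02764704e-05, -9.85847252e-04, -7.85512536e-04,  7.04242404e-04,
        1.91607295e-05,  6.51623553e-04, -3.75055143e-04]), 'joint_torque': array([ 4.42480941e-04, -6.00630283e+01,  6.82694279e-01, -2.99411255e+01,
        1.39202020e-02,  1.10797767e-02,  5.79259094e-06]), 'ee_pos': array([161.06056036, 603.36928385, 230.43796827]), 'orientation': array([-6.41560984e-05,  1.30027483e-01,  9.91510045e-01, -8.25112438e-04]), 'wrist_force': array([-0.48301121,  0.55833927,  0.23656449]), 'moment': array([ 0.00389762, -0.01246154, -0.03519743]), 'opening': 84.77256571752541}
scene {'camera_matrix': array([[393.35276093,   0.        , 319.62937238],
       [  0.        , 393.35276093, 202.16636893],
       [  0.        ,   0.        ,   1.        ]]), 'rvec': array([ 1.43166124,  2.28419662, -0.74644972]), 'tvec': array([ 345.22156178, -281.41884817, 1056.6810001 ])}
plate [(0.91, [290, 196]), (0.89, [177, 178]), (0.67, [323, 124])]
dock [(0.
[... 473 characters left out ...]
  498.96157895,  870.01000561])}
plate [(0.9, [458, 183]), (0.89, [345, 213]), (0.62, [358, 328])]
dock [(0.86, [189, 196])]
dock_mouth [(0.62, [234, 213])]
bolt_knob [(0.56, [224, 164])]
mirror [(0.59, [355, 92])]
handset [(0.87, [198, 262])]
weight [(0.7, [354, 272])]
vial [(0.65, [279, 83]), (0.25, [344, 213])]
wrist {'camera_matrix': array([[351.89251967,   0.        , 313.38173418],
       [  0.        , 351.89251967, 196.03697915],
       [  0.        ,   0.        ,   1.        ]]), 'rvec': array([-2.28305568, -1.75387458, -0.27825933]), 'tvec': array([-624.90524379,  -40.81434717,  379.85873761])}
plate []
dock []
dock_mouth []
bolt_knob []
mirror []
handset []
weight []
vial []
1.35
```

View pics/scene0.png

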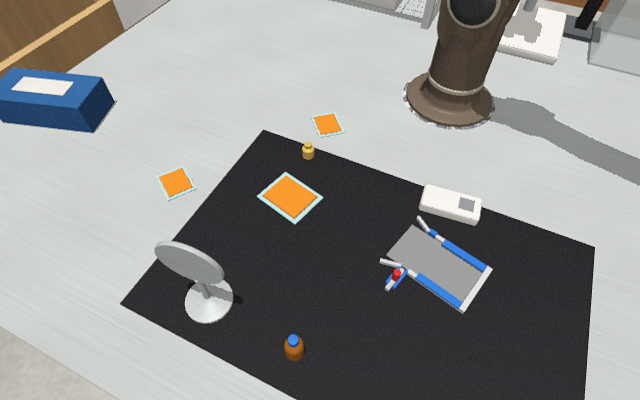

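View pics/top0.png

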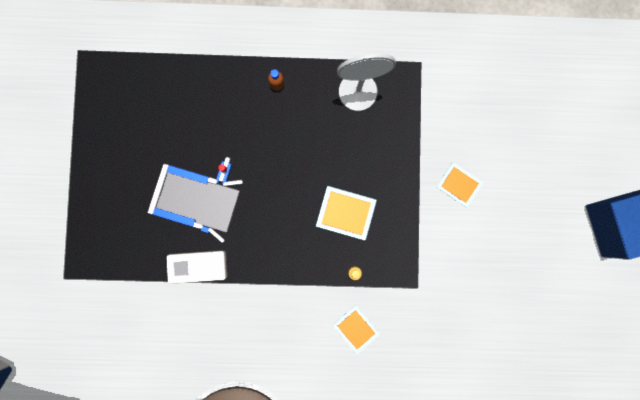

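In the top view there are three plate-like things, at (345,213), (458,183) and (358,328). The one at (345,213), on the board, is clearly the largest. I'll confirm it with a metric rectified crop.

```bash
cat > h.py <<'E'
import numpy as np, cv2
from bench import env, eyes, order, nets
def cam(n):
    p=eyes.camera_params(n);R=cv2.Rodrigues(np.array(p['rvec'],float))[0];return np.array(p['camera_matrix']),R,np.array(p['tvec'],float).ravel()
def ray(c,uv,z):
    K,R,t=c;uv=np.atleast_2d(np.array(uv,float))
    d=np.linalg.inv(K)@np.c_[uv,np.ones(len(uv))].T
    d=(R.T@d).T;o=-R.T@t
    return o+d*((z-o[2])/d[:,2])[:,None]
def proj(c,P):
    K,R,t=c;q=(K@(R@np.atleast_2d(P).T+t[:,None])).T;return q[:,:2]/q[:,2:]
def rectify(c,im,z,x0,y0,w,h,s):
    # output: col = (y0 - y)*s  (y left), row=(x0 - x)*s ; x0,y0 = top-left world
    W=np.array([[x0,y0,z],[x0,y0-w/s,z],[x0-h/s,y0-w/s,z],[x0-h/s,y0,z]],float)
    H=cv2.getPerspectiveTransform(proj(c,W).astype(np.float32),np.array([[0,0],[w,0],[w,h],[0,h]],np.float32))
    return cv2.warpPerspective(im,H,(w,h),flags=cv2.INTER_CUBIC)
E
python3 - <<'E'
from h import *
for n in ["top","scene"]:
    c=cam(n)
    for t,z in [("plate",8),("dock",8),("dock_mouth",8),("bolt_knob",44),("mirror",8),("handset",8),("weight",8),("vial",8)]:
        # networks need newest pic (already taken)
        print(n,t,[(round(d['p'],2),ray(c,d['centre'],z)[0,:2].round(0)) for d in nets.pinpoint(t,n)])
    for d in nets.silhouettes("plate",n):
        ct=max(cv2.findContours(d['pixels'].astype(np.uint8),0,1)[0],key=len)[:,0]
        w=ray(c,ct,11)[:,:2].astype(np.float32);print(d['rect'],cv2.minAreaRect(w))
im=cv2.imread('pics/top0.png');c=cam('top')
cv2.imwrite('pics/rect0.png',rectify(c,im,8,680,320,800,560,1.6))
E
```

```text
top plate [(0.9, array([ 559., -464.])), (0.89, array([ 486., -219.])), (0.62, array([ 242., -252.]))]
top dock [(0.86, array([513., 120.]))]
top dock_mouth [(0.62, array([480.,  22.]))]
top bolt_knob [(0.56, array([581.,  39.]))]
top mirror [(0.59, array([ 755., -234.]))]
top handset [(0.87, array([372.,  94.]))]
top weight [(0.7, array([ 361., -242.]))]
top vial [(0.65, array([768., -66.])), (0.25, array([ 488., -217.]))]
[438.0, 163.0, 44.5, 42.8] ((555.1484375, -466.24444580078125), (78.7206802368164, 63.83089828491211), 57.62031555175781)
[334.3, 304.9, 44.5, 48.6] ((239.1165313720703, -246.56341552734375), (79.92677307128906, 64.9280776977539), 41.804195404052734)
[312.0, 187.3, 62.7, 51.0] ((487.68548583984375, -220.3162841796875), (111.07171630859375, 92.68821716308594), 75.16931915283203)
scene plate [(0.91, array([ 487., -220.])), (0.89, array([ 551., -469.])), (0.67, array([ 253., -251.]))]
scene dock [(0.84, array([522., 126.]))]
scene dock_mouth [(0.63, array([484.,  18.]))]
scene bolt_knob [(0.66, array([574.,  45.]))]
scene mirror [(0.84, array([ 762., -239.]))]
scene handset [(0.86, array([361.,  89.]))]
scene weight [(0.56, array([ 361., -232.]))]
scene vial [(0.85, array([770., -58.])), (0.16, array([486.,  20.]))]
[156.0, 164.8, 39.4, 35.8] ((565.0138549804688, -458.8499755859375), (86.59903717041016, 66.46931457519531), 56.82966995239258)
[258.5, 173.5, 61.4, 48.2] ((490.50738525390625, -218.09295654296875), (110.57791900634766, 91.08648681640625), 74.95694732666016)
[308.9, 115.3, 34.5, 23.7] ((251.6273193359375, -243.34840393066406), (82.52557373046875, 64.9576416015625), 40.745849609375)
```

```bash
python3 -c "print(open('h.py').read()[:10])"
```

```text
import num
```

View pics/rect0.png

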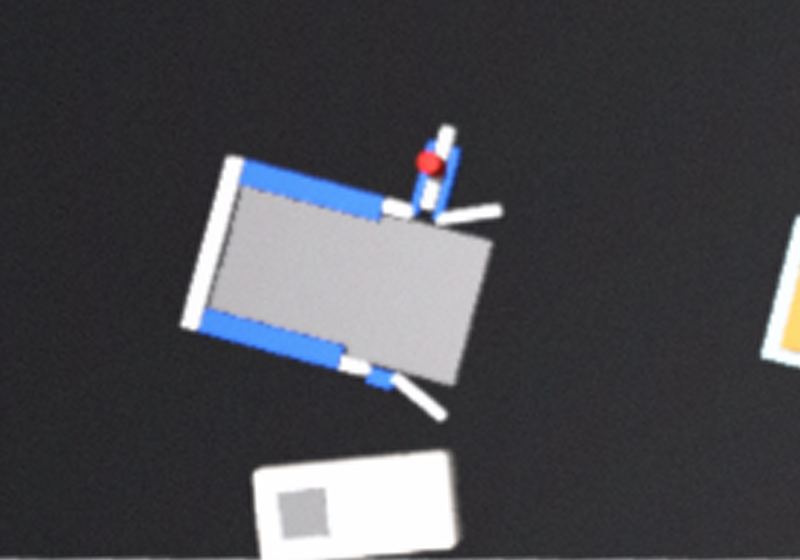

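```bash
cat >> h.py <<'E'
from scipy.spatial.transform import Rotation as Ro
def tool():
    o=env.get_obs();q=o['orientation'];return np.array(o['ee_pos']),Ro.from_quat(q,scalar_first=True).as_matrix(),o
def to(P,yaw_y=None):
    """delta fractions to go to P (mm); yaw_y: world angle deg for tool y axis, tool pointing down"""
    p,R,o=tool();d=R.T@(np.array(P)-p)/500
    out=[d.round(4)]
    if yaw_y is not None:
        a=np.radians(yaw_y);y=np.array([np.cos(a),np.sin(a),0]);z=np.array([0,0,-1.]);x=np.cross(y,z)
        w=Ro.from_matrix(R.T@np.c_[x,y,z]).as_rotvec()/np.pi;out.append(w.round(4))
    return out
E
python3 - <<'E'
from h import *
K,R,t=cam('wrist');p,T,o=tool()
print("cam in tool",T.T@(-R.T@t-p),"axes",(T.T@R.T).round(3))
print(to([480,70,290],75), to([487,-220,290],75))
E
```

```text
cam in tool [ 7.88527628e+01 -8.40080257e-02 -1.42534795e+02] axes [[ 0.    -0.951 -0.31 ]
 [ 1.     0.     0.   ]
 [ 0.    -0.31   0.951]]
[array([-0.8914, -0.8672, -0.1174]), array([-0.    ,  0.    ,  0.0003])] [array([-1.0544, -1.424 , -0.1174]), array([-0.    ,  0.    ,  0.0003])]
```

```bash
python3 - <<'E'
from h import *
print(to([490,70,170],75))
E
```

```text
[array([-0.9107, -0.8621,  0.1226]), array([-0.    ,  0.    ,  0.0003])]
```

Request:
send_rows([
  {"tx": -0.91, "ty": -0.862, "tz": 0.12, "claw": 0},
  {"tx": -0.91, "ty": -0.862, "tz": 0.12, "claw": 0},
  {"tx": -0.91, "ty": -0.862, "tz": 0.12, "claw": 0},
  {"tx": -0.91, "ty": -0.862, "tz": 0.12, "claw": 0},
  {"tx": -0.91, "ty": -0.862, "tz": 0.12, "claw": 0},
  {"tx": -0.91, "ty": -0.862, "tz": 0.12, "claw": 0},
  {"tx": -0.91, "ty": -0.862, "tz": 0.12, "claw": 0},
  {"tx": -0.91, "ty": -0.862, "tz": 0.12, "claw": 0},
  {"tx": -0.91, "ty": -0.862, "tz": 0.12, "claw": 0},
  {"tx": -0.91, "ty": -0.862, "tz": 0.12, "claw": 0},
])

```text
invalid input at $.deltas[0]: expected keys tx, ty, tz, wx, wy, wz, claw
```

Request:
send_rows([
  {"tx": -0.91, "ty": -0.862, "tz": 0.12, "wx": 0, "wy": 0, "wz": 0, "claw": 0},
  {"tx": -0.91, "ty": -0.862, "tz": 0.12, "wx": 0, "wy": 0, "wz": 0, "claw": 0},
  {"tx": -0.91, "ty": -0.862, "tz": 0.12, "wx": 0, "wy": 0, "wz": 0, "claw": 0},
  {"tx": -0.91, "ty": -0.862, "tz": 0.12, "wx": 0, "wy": 0, "wz": 0, "claw": 0},
  {"tx": -0.91, "ty": -0.862, "tz": 0.12, "wx": 0, "wy": 0, "wz": 0, "claw": 0},
  {"tx": -0.91, "ty": -0.862, "tz": 0.12, "wx": 0, "wy": 0, "wz": 0, "claw": 0},
  {"tx": -0.91, "ty": -0.862, "tz": 0.12, "wx": 0, "wy": 0, "wz": 0, "claw": 0},
  {"tx": -0.91, "ty": -0.862, "tz": 0.12, "wx": 0, "wy": 0, "wz": 0, "claw": 0},
  {"tx": -0.91, "ty": -0.862, "tz": 0.12, "wx": 0, "wy": 0, "wz": 0, "claw": 0},
  {"tx": -0.91, "ty": -0.862, "tz": 0.12, "wx": 0, "wy": 0, "wz": 0, "claw": 0},
])

```text
time: 3.5
ee_pos: [488.3, 72.4, 172.0]
orientation: [0.001, 0.13, 0.992, 0.0]
wrist_force: [0.5, 0.8, 0.2]
opening: -0.0
```

```bash
python3 - <<'E'
from h import *
p,T,o=tool();print(p,o['time'],o['qd'].round(3),o['wrist_force'])
c=cam('wrist');im=eyes.camera('wrist')[:,:,::-1].copy();cv2.imwrite('pics/w1.png',im)
np.savez('w1.npz',K=c[0],R=c[1],t=c[2])
for t,z in [("dock",8),("dock_mouth",8),("bolt_knob",44)]:
    print(t,[(round(d['p'],2),np.round(d['centre']),ray(c,d['centre'],z)[0,:2].round(1)) for d in nets.pinpoint(t,"wrist")])
cv2.imwrite('pics/w1r.png',rectify(c,im,8,660,240,800,600,2.5))
E
```

```text
[488.32455423  72.42276803 172.00647374] 3.5 [ 0.808  0.372  0.289 -0.315 -0.223 -0.02   1.206] [0.54389315 0.80388934 0.17653581]
dock [(0.73, array([378., 185.]), array([513.2, 126. ]))]
dock_mouth [(0.59, array([257., 183.]), array([483.7,  20.8]))]
bolt_knob []
```

View pics/w1r.png

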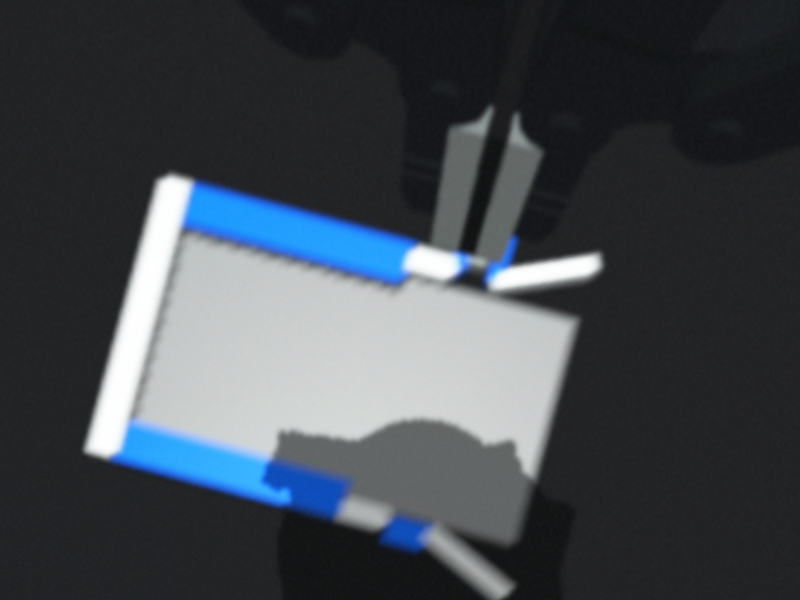

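View pics/w1.png

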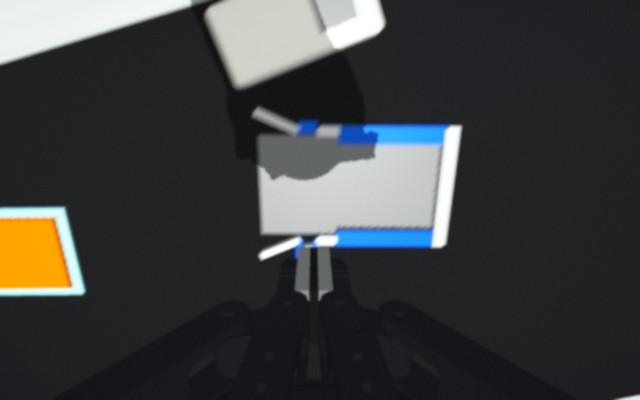

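```bash
python3 - <<'E'
from h import *
p,T,o=tool();print(p,o['time'],abs(o['qd']).max())
c=cam('wrist');im=eyes.camera('wrist')[:,:,::-1].copy();cv2.imwrite('pics/w2.png',im)
np.savez('w2.npz',K=c[0],R=c[1],t=c[2])
cv2.imwrite('pics/w2c.png',cv2.resize(im[90:280,235:485],None,fx=3.2,fy=3.2,interpolation=cv2.INTER_CUBIC))
hsv=cv2.cvtColor(im,cv2.COLOR_BGR2HSV);m=((hsv[:,:,0]>95)&(hsv[:,:,0]<125)&(hsv[:,:,1]>150)&(hsv[:,:,2]>100)).astype(np.uint8)
n,l,s,ce=cv2.connectedComponentsWithStats(m)
for i in range(1,n):
    if s[i,4]<300: continue
    ct=np.argwhere(l==i)[:,::-1].astype(float)
    w=ray(c,ct,17)[:,:2].astype(np.float32);r=cv2.minAreaRect(w);print(s[i],r,cv2.boxPoints(r).round(1).tolist())
E
```

```text
[487.49594886  72.92543483 171.58383208] 3.7 0.040508026689134835
[ 341  124  108   20 1991] ((469.1562805175781, 148.03384399414062), (89.32988739013672, 15.852967262268066), 74.87958526611328) [[449.8999938964844, 107.0], [465.20001220703125, 102.80000305175781], [488.5, 189.10000610351562], [473.20001220703125, 193.1999969482422]]
[ 339  229   98   18 1733] ((561.3277587890625, 123.22525024414062), (89.05826568603516, 17.16372299194336), 74.88740539550781) [[541.4000244140625, 82.5], [558.0, 78.0], [581.2000122070312, 164.0], [564.7000122070312, 168.5]]
```

View pics/w2c.png

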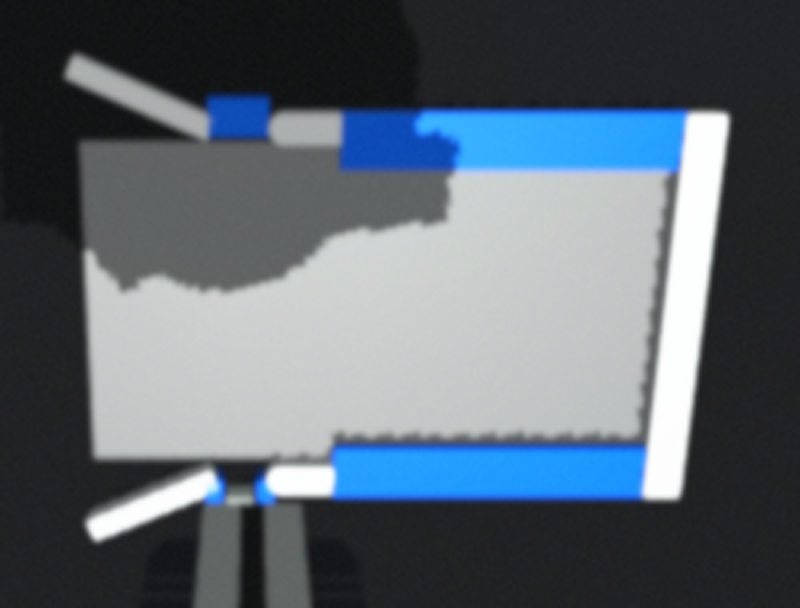

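```bash
python3 - <<'E'
from h import *
print(to([530,-232,160],74.9),tool()[2]['wrist_force'])
E
```

```text
[array([-0.2414, -0.5696,  0.023 ]), array([ 0.0001, -0.0002,  0.0007])] [-0.00361108  0.42859586  0.36899854]
```

Request:
send_rows([
  {"tx": -0.241, "ty": -0.57, "tz": 0.023, "wx": 0, "wy": 0, "wz": 0.0007, "claw": 0},
  {"tx": -0.241, "ty": -0.57, "tz": 0.023, "wx": 0, "wy": 0, "wz": 0.0007, "claw": 0},
  {"tx": -0.241, "ty": -0.57, "tz": 0.023, "wx": 0, "wy": 0, "wz": 0.0007, "claw": 0},
  {"tx": -0.241, "ty": -0.57, "tz": 0.023, "wx": 0, "wy": 0, "wz": 0.0007, "claw": 0},
  {"tx": -0.241, "ty": -0.57, "tz": 0.023, "wx": 0, "wy": 0, "wz": 0.0007, "claw": 0},
  {"tx": -0.241, "ty": -0.57, "tz": 0.023, "wx": 0, "wy": 0, "wz": 0.0007, "claw": 0},
  {"tx": -0.241, "ty": -0.57, "tz": 0.023, "wx": 0, "wy": 0, "wz": 0.0007, "claw": 0},
  {"tx": -0.241, "ty": -0.57, "tz": 0.023, "wx": 0, "wy": 0, "wz": 0.0007, "claw": 0},
])

```text
time: 4.75
ee_pos: [530.7, -229.6, 160.2]
orientation: [-0.0, 0.129, 0.992, 0.001]
wrist_force: [0.9, -0.4, 0.6]
opening: -0.2
```

```bash
python3 - <<'E'
from h import *
p,T,o=tool();print(p,o['time'],abs(o['qd']).max())
c=cam('wrist');im=eyes.camera('wrist')[:,:,::-1].copy();cv2.imwrite('pics/w3.png',im)
for nm,z in [("plate",11)]:
  for d in nets.silhouettes("plate","wrist"):
    ct=max(cv2.findContours(d['pixels'].astype(np.uint8),0,1)[0],key=len)[:,0]
    print(d['p'],d['rect'],cv2.minAreaRect(ray(c,ct,11)[:,:2].astype(np.float32)))
hsv=cv2.cvtColor(im,cv2.COLOR_BGR2HSV);m=((hsv[:,:,0]>8)&(hsv[:,:,0]<25)&(hsv[:,:,1]>150)&(hsv[:,:,2]>80)).astype(np.uint8)
n,l,s,ce=cv2.connectedComponentsWithStats(m)
for i in range(1,n):
    if s[i,4]<300: continue
    ct=np.argwhere(l==i)[:,::-1].astype(float)
    print('pad',s[i],cv2.minAreaRect(ray(c,ct,15)[:,:2].astype(np.float32)))
print(tool()[2]['time'])
E
```

```text
[ 530.72187512 -229.62468597  160.20005421] 4.75 0.00430056709485167
0.72 [34.1, 221.5, 92.9, 83.0] ((555.6978149414062, -461.85980224609375), (78.86907958984375, 65.71271514892578), 57.46757125854492)
0.64 [241.9, 66.6, 139.8, 117.6] ((488.9525451660156, -220.00726318359375), (110.59810638427734, 90.62914276123047), 75.20613861083984)
0.3 [595.8, 0.6, 44.2, 176.0] ((498.3070068359375, 24.7185115814209), (78.89017486572266, 27.815078735351562), 1.1346354484558105)
pad [  253    80   117    93 10269] ((488.67730712890625, -219.9826202392578), (91.15882873535156, 73.31388854980469), 75.83729553222656)
pad [  41  233   76   64 3392] ((554.2398071289062, -459.16387939453125), (63.40836715698242, 50.55754852294922), 57.60786437988281)
pad [541 367  32  21 479] ((801.8196411132812, -38.284542083740234), (37.71105194091797, 22.66753578186035), 40.80020523071289)
4.85
```

View pics/w3.png

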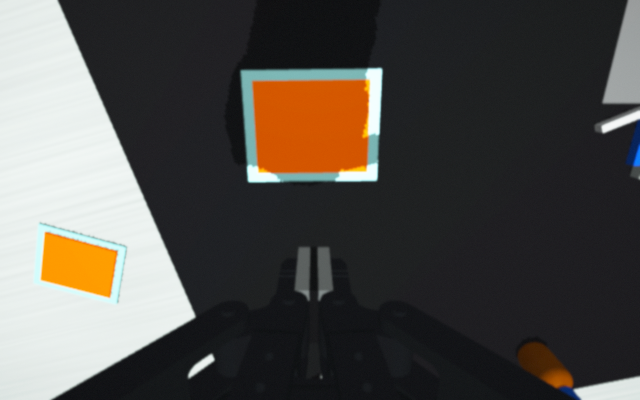

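The largest plate, at wrist px (310,125), measures 110.6 x 90.6 mm, so it's the one meant. The look-alike at (83,262) is only 79 x 66 mm. Next I move above the pad.

```bash
python3 - <<'E'
from h import *
print(to([489,-220,25],74.9))
E
```

```text
[array([ 0.0858, -0.0017,  0.2707]), array([0.0003, 0.    , 0.0011])]
```

Request:
send_rows([
  {"tx": 0.086, "ty": -0.0017, "tz": 0.1, "wx": 0, "wy": 0, "wz": 0.001, "claw": 0},
  {"tx": 0.086, "ty": -0.0017, "tz": 0.2, "wx": 0, "wy": 0, "wz": 0.001, "claw": 0},
  {"tx": 0.086, "ty": -0.0017, "tz": 0.26, "wx": 0, "wy": 0, "wz": 0.001, "claw": 0},
  {"tx": 0.086, "ty": -0.0017, "tz": 0.271, "wx": 0, "wy": 0, "wz": 0.001, "claw": 0},
  {"tx": 0.086, "ty": -0.0017, "tz": 0.271, "wx": 0, "wy": 0, "wz": 0.001, "claw": 0},
  {"tx": 0.086, "ty": -0.0017, "tz": 0.271, "wx": 0, "wy": 0, "wz": 0.001, "claw": 0},
  {"tx": 0.086, "ty": -0.0017, "tz": 0.271, "wx": 0, "wy": 0, "wz": 0.001, "claw": 0},
])

```text
time: 5.72
ee_pos: [489.3, -222.2, 25.9]
orientation: [0.001, 0.133, 0.991, -0.0]
wrist_force: [-0.4, -0.3, -0.3]
opening: -0.2
```

```bash
python3 - <<'E'
from h import *
p,T,o=tool();print(p,T.round(4),o['wrist_force'],abs(o['qd']).max())
E
```

```text
[ 489.28389852 -222.21460888   25.85040435] [[-9.648e-01  2.628e-01  2.000e-03]
 [ 2.628e-01  9.648e-01 -4.000e-04]
 [-2.000e-03  1.000e-04 -1.000e+00]] [-0.41959326 -0.34417165 -0.25117254] 0.005089923739853541
```

Request:
send_rows([
  {"tx": 0, "ty": 0.003, "tz": 0.006, "wx": 0, "wy": 0, "wz": 0, "claw": 0},
  {"tx": 0, "ty": 0.003, "tz": 0.012, "wx": 0, "wy": 0, "wz": 0, "claw": 0},
  {"tx": 0, "ty": 0.003, "tz": 0.014, "wx": 0, "wy": 0, "wz": 0, "claw": 0},
  {"tx": 0, "ty": 0.003, "tz": 0.014, "wx": 0, "wy": 0, "wz": 0, "claw": 0},
])

```text
time: 6.22
ee_pos: [488.7, -220.7, 17.5]
orientation: [-0.0, 0.133, 0.991, 0.0]
wrist_force: [-0.1, 0.2, 0.1]
opening: -0.1
```

Request:
send_rows([
  {"tx": 0, "ty": 0, "tz": 0.001, "wx": 0, "wy": 0, "wz": 0, "claw": 0},
  {"tx": 0, "ty": 0, "tz": 0.002, "wx": 0, "wy": 0, "wz": 0, "claw": 0},
  {"tx": 0, "ty": 0, "tz": 0.002, "wx": 0, "wy": 0, "wz": 0, "claw": 0},
])

```text
time: 6.6
ee_pos: [488.8, -220.6, 16.7]
orientation: [-0.0, 0.133, 0.991, -0.0]
wrist_force: [-0.2, -0.1, -0.5]
opening: -0.2
```

Request:
send_rows([
  {"tx": 0, "ty": 0, "tz": 0.001, "wx": 0, "wy": 0, "wz": 0, "claw": 0},
  {"tx": 0, "ty": 0, "tz": 0.002, "wx": 0, "wy": 0, "wz": 0, "claw": 0},
  {"tx": 0, "ty": 0, "tz": 0.002, "wx": 0, "wy": 0, "wz": 0, "claw": 0},
])

```text
time: 6.98
ee_pos: [488.8, -220.6, 15.7]
orientation: [-0.0, 0.133, 0.991, 0.0]
wrist_force: [0.2, 0.5, -0.0]
opening: 0.1
```

Request:
send_rows([
  {"tx": 0, "ty": 0, "tz": 0.001, "wx": 0, "wy": 0, "wz": 0, "claw": 0},
  {"tx": 0, "ty": 0, "tz": 0.0016, "wx": 0, "wy": 0, "wz": 0, "claw": 0},
  {"tx": 0, "ty": 0, "tz": 0.0016, "wx": 0, "wy": 0, "wz": 0, "claw": 0},
])

```text
time: 7.35
ee_pos: [488.9, -220.7, 15.4]
orientation: [0.0, 0.133, 0.991, 0.0]
wrist_force: [-1.2, 0.5, 6.2]
opening: -0.0
```

Request:
send_rows([
  {"tx": 0, "ty": 0, "tz": 0.0006, "wx": 0, "wy": 0, "wz": 0, "claw": 0},
  {"tx": 0, "ty": 0, "tz": 0.0006, "wx": 0, "wy": 0, "wz": 0, "claw": 0},
  {"tx": 0, "ty": 0, "tz": 0.0006, "wx": 0, "wy": 0, "wz": 0, "claw": 0},
])

```text
time: 7.72
ee_pos: [489.1, -220.7, 15.3]
orientation: [0.0, 0.133, 0.991, 0.0]
wrist_force: [-3.2, 1.1, 8.2]
opening: -0.1
```

Request:
send_rows([
  {"tx": 0.003, "ty": 0.006, "tz": 0, "wx": 0, "wy": 0, "wz": 0, "claw": 0},
  {"tx": 0.009, "ty": 0.018, "tz": 0, "wx": 0, "wy": 0, "wz": 0, "claw": 0},
  {"tx": 0.016, "ty": 0.033, "tz": 0, "wx": 0, "wy": 0, "wz": 0, "claw": 0},
  {"tx": 0.023, "ty": 0.048, "tz": 0, "wx": 0, "wy": 0, "wz": 0, "claw": 0},
  {"tx": 0.027, "ty": 0.056, "tz": 0, "wx": 0, "wy": 0, "wz": 0, "claw": 0},
  {"tx": 0.027, "ty": 0.056, "tz": 0, "wx": 0, "wy": 0, "wz": 0, "claw": 0},
])

```text
time: 8.48
ee_pos: [484.1, -189.8, 15.4]
orientation: [0.001, 0.132, 0.991, 0.0]
wrist_force: [0.1, 0.8, 7.4]
opening: -0.0
```

```bash
python3 - <<'E'
from h import *
p,T,o=tool();print(p,o['wrist_force'],o['time'])
im=eyes.camera('top')[:,:,::-1].copy();c=cam('top')
for d in nets.silhouettes("plate","top"):
    ct=max(cv2.findContours(d['pixels'].astype(np.uint8),0,1)[0],key=len)[:,0]
    print(d['p'],d['rect'],cv2.minAreaRect(ray(c,ct,11)[:,:2].astype(np.float32)))
cv2.imwrite('pics/t1.png',cv2.resize(im[120:320,130:480],None,fx=2.2,fy=2.2))
E
```

```text
[ 484.07711697 -189.77549447   15.35166332] [0.12643291 0.76220986 7.42568332] 8.475
0.96 [336.6, 306.8, 43.2, 43.6] ((239.2777099609375, -247.1654052734375), (83.7796630859375, 66.89239501953125), 39.39708709716797)
0.78 [438.1, 162.4, 46.2, 41.8] ((555.4004516601562, -466.4130554199219), (79.97895812988281, 64.45639038085938), 57.619667053222656)
```

View pics/t1.png

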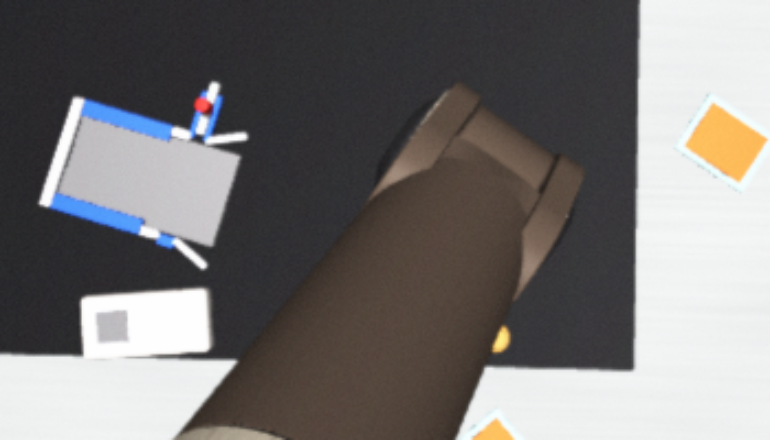

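Request:
send_rows([
  {"tx": 0.004, "ty": 0.009, "tz": 0.0002, "wx": 0, "wy": 0, "wz": 0, "claw": 0},
  {"tx": 0.012, "ty": 0.025, "tz": 0.0002, "wx": 0, "wy": 0, "wz": 0, "claw": 0},
  {"tx": 0.021, "ty": 0.044, "tz": 0.0002, "wx": 0, "wy": 0, "wz": 0, "claw": 0},
  {"tx": 0.031, "ty": 0.064, "tz": 0.0002, "wx": 0, "wy": 0, "wz": 0, "claw": 0},
  {"tx": 0.041, "ty": 0.085, "tz": 0.0002, "wx": 0, "wy": 0, "wz": 0, "claw": 0},
  {"tx": 0.05, "ty": 0.104, "tz": 0.0002, "wx": 0, "wy": 0, "wz": 0, "claw": 0},
  {"tx": 0.056, "ty": 0.116, "tz": 0.0002, "wx": 0, "wy": 0, "wz": 0, "claw": 0},
  {"tx": 0.058, "ty": 0.12, "tz": 0.0002, "wx": 0, "wy": 0, "wz": 0, "claw": 0},
])

```text
time: 9.57
ee_pos: [472.2, -124.6, 15.3]
orientation: [0.001, 0.133, 0.991, -0.0]
wrist_force: [0.4, -1.7, 7.5]
opening: 0.1
```

```bash
python3 - <<'E'
from h import *
p,T,o=tool();print(p,o['wrist_force'],o['time'])
im=eyes.camera('wrist')[:,:,::-1].copy()
cv2.imwrite('pics/w4.png',im)
E
```

```text
[ 472.18150824 -124.60584888   15.34156608] [ 0.35231889 -1.69403522  7.49457868] 9.575
```

View pics/w4.png

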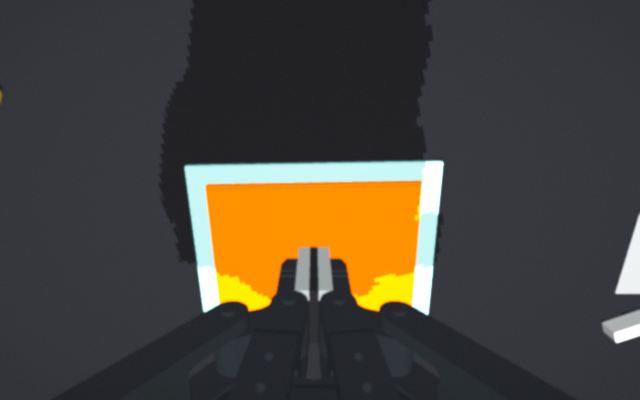

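The plate follows the fingers: its visible edge runs from (187,165) to (443,161), and the fingers sit mid-pad at (313,250).

```bash
cat >> h.py <<'E'
def padpose(ztop,path):
    c=cam('wrist');im=cv2.imread(path)
    w=ray(c,[[187,165],[443,161]],11); return w
E
python3 - <<'E'
from h import *
c=cam('wrist');w=ray(c,[[187,165],[443,161]],11);d=w[1]-w[0]
print(w.round(1),np.hypot(*d[:2]),np.degrees(np.arctan2(d[1],d[0])))
a=np.radians(np.degrees(np.arctan2(d[1],d[0])));ux=np.array([np.cos(a),np.sin(a)]);uy=np.array([-ux[1],ux[0]])
ctr=(w[0,:2]+w[1,:2])/2-uy*45;p,T,o=tool();print('plate',ctr,'tcp',p)
D=np.array([512.4,126.0]);t=np.radians(74.9);X=np.array([np.cos(t),np.sin(t)]);Y=np.array([-X[1],X[0]])
print('plate in dock',(ctr-D)@X,(ctr-D)@Y,'tcp in dock',(p[:2]-D)@X,(p[:2]-D)@Y, np.degrees(np.arctan2(T[1,1],T[0,1])))
E
```

```text
[[ 414.5 -164.7   11. ]
 [ 441.5  -59.2   11. ]] 108.9294487368895 75.6867671355276
plate [ 471.5926348  -123.07651699] tcp [ 472.14097315 -124.49213319   15.34198049]
plate in dock -251.10706276564432 -25.487161433657064 tcp in dock -252.33095685274301 -26.385341506394496 74.76853605273013
```

Request:
send_rows([
  {"tx": 0.004, "ty": 0.009, "tz": 0, "wx": 0, "wy": 0, "wz": 0.0005, "claw": 0},
  {"tx": 0.013, "ty": 0.027, "tz": 0, "wx": 0, "wy": 0, "wz": 0.001, "claw": 0},
  {"tx": 0.023, "ty": 0.047, "tz": 0, "wx": 0, "wy": 0, "wz": 0.0015, "claw": 0},
  {"tx": 0.033, "ty": 0.067, "tz": 0, "wx": 0, "wy": 0, "wz": 0.002, "claw": 0},
  {"tx": 0.043, "ty": 0.087, "tz": 0, "wx": 0, "wy": 0, "wz": 0.0025, "claw": 0},
  {"tx": 0.05, "ty": 0.099, "tz": 0, "wx": 0, "wy": 0, "wz": 0.003, "claw": 0},
  {"tx": 0.051, "ty": 0.102, "tz": 0, "wx": 0, "wy": 0, "wz": 0.003, "claw": 0},
  {"tx": 0.051, "ty": 0.102, "tz": 0, "wx": 0, "wy": 0, "wz": 0.003, "claw": 0},
])

```text
time: 10.62
ee_pos: [460.9, -68.5, 15.3]
orientation: [0.001, 0.137, 0.991, 0.0]
wrist_force: [-0.9, -0.1, 10.0]
opening: 0.0
```

```bash
python3 - <<'E'
from h import *
p,T,o=tool();print(p,o['wrist_force'],o['time'])
im=eyes.camera('wrist')[:,:,::-1].copy()
cv2.imwrite('pics/w5.png',im)
E
```

```text
[460.91843122 -68.52449153  15.30779101] [-0.88038785 -0.07346879  9.95829991] 10.625
```

View pics/w5.png

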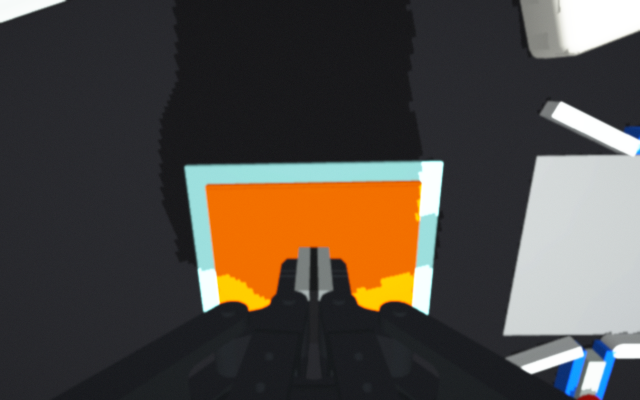

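```bash
python3 - <<'E'
from h import *
D=np.array([512.4,126.0]);t=np.radians(74.9);X=np.array([np.cos(t),np.sin(t)]);Y=np.array([-X[1],X[0]])
f=np.load('w2.npz');c2=(f['K'],f['R'],f['t'])
dk=lambda w:np.c_[(w[:,:2]-D)@X,(w[:,:2]-D)@Y].round(1)
uv=np.array([[80,141],[94,459]])/3.2+[235,90]
print('w2 floor corners',dk(ray(c2,uv,8)))
c=cam('wrist')
print('now floor',dk(ray(c,[[538,155],[503,334]],8)))
print('plate edge',dk(ray(c,[[187,165],[443,161]],11)))
print('flare inner tips z16', dk(ray(c,[[541,112],[527,374]],16)))
p,T,o=tool();print('tcp',dk(p[None]),np.degrees(np.arctan2(T[1,1],T[0,1])))
E
```

```text
w2 floor corners [[-104.1   45.9]
 [-104.4  -47.8]]
now floor [[-103.9   46.6]
 [-104.5  -46.6]]
plate edge [[-254.7   44.7]
 [-145.7   45.1]]
flare inner tips z16 [[-111.1   65.4]
 [ -93.6  -64.7]]
tcp [[-201.3   -0.9]] 74.21647801968135
```

Request:
send_rows([
  {"tx": 0.0001, "ty": 0.009, "tz": 0, "wx": 0, "wy": 0, "wz": 0, "claw": 0},
  {"tx": 0.0003, "ty": 0.027, "tz": 0, "wx": 0, "wy": 0, "wz": 0, "claw": 0},
  {"tx": 0.0006, "ty": 0.047, "tz": 0, "wx": 0, "wy": 0, "wz": 0, "claw": 0},
  {"tx": 0.0008, "ty": 0.067, "tz": 0, "wx": 0, "wy": 0, "wz": 0, "claw": 0},
  {"tx": 0.0011, "ty": 0.087, "tz": 0, "wx": 0, "wy": 0, "wz": 0, "claw": 0},
  {"tx": 0.0013, "ty": 0.107, "tz": 0, "wx": 0, "wy": 0, "wz": 0, "claw": 0},
  {"tx": 0.0016, "ty": 0.127, "tz": 0, "wx": 0, "wy": 0, "wz": 0, "claw": 0},
  {"tx": 0.0018, "ty": 0.147, "tz": 0, "wx": 0, "wy": 0, "wz": 0, "claw": 0},
  {"tx": 0.002, "ty": 0.16, "tz": 0, "wx": 0, "wy": 0, "wz": 0, "claw": 0},
  {"tx": 0.002, "ty": 0.16, "tz": 0, "wx": 0, "wy": 0, "wz": 0, "claw": 0},
])

```text
time: 11.92
ee_pos: [481.8, 9.4, 15.3]
orientation: [0.001, 0.137, 0.991, 0.001]
wrist_force: [0.2, 0.9, 8.9]
opening: 0.1
```

```bash
python3 - <<'E'
from h import *
p,T,o=tool();print(p,o['wrist_force'],o['time'])
im=eyes.camera('wrist')[:,:,::-1].copy()
cv2.imwrite('pics/w6.png',im)
E
```

```text
[481.8033865    9.4113329   15.31147476] [0.19841517 0.94795522 8.9489908 ] 11.925
```

View pics/w6.png

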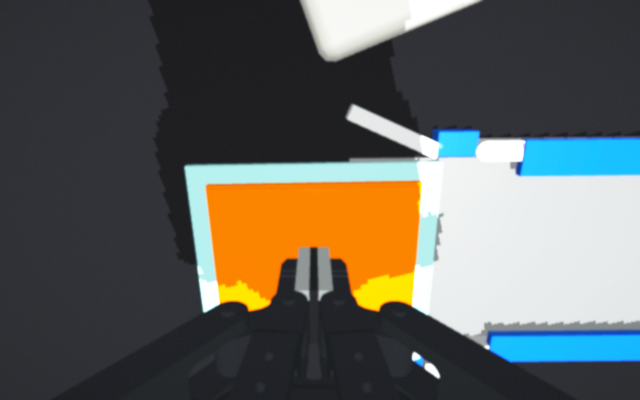

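```bash
python3 - <<'E'
from h import *
D=np.array([512.4,126.0]);t=np.radians(74.9);X=np.array([np.cos(t),np.sin(t)]);Y=np.array([-X[1],X[0]])
dk=lambda w:np.c_[(w[:,:2]-D)@X,(w[:,:2]-D)@Y].round(1)
c=cam('wrist')
print('lip edges z17',dk(ray(c,[[520,175],[639,175],[490,335],[639,335]],17)))
print('rail inner z16',dk(ray(c,[[485,162],[515,163]],16)))
print('plate edge',dk(ray(c,[[187,165],[441,161]],11)))
print('floor',dk(ray(c,[[350,159]],8)))
p,T,o=tool();print('tcp',dk(p[None]),np.degrees(np.arctan2(T[1,1],T[0,1])))
E
```

```text
lip edges z17 [[-34.8  40.3]
 [ 14.4  39.8]
 [-35.6 -39.5]
 [ 36.6 -40.4]]
rail inner z16 [[-49.6  45.8]
 [-37.1  45.2]]
plate edge [[-173.9   44.8]
 [ -65.8   45.3]]
floor [[-104.2   45.9]]
tcp [[-120.5   -0.8]] 74.24791337810173
```

Request:
send_rows([
  {"tx": 0.0001, "ty": 0.006, "tz": 0, "wx": 0, "wy": 0, "wz": 0, "claw": 0},
  {"tx": 0.0002, "ty": 0.018, "tz": 0, "wx": 0, "wy": 0, "wz": 0, "claw": 0},
  {"tx": 0.0004, "ty": 0.032, "tz": 0, "wx": 0, "wy": 0, "wz": 0, "claw": 0},
  {"tx": 0.0006, "ty": 0.046, "tz": 0, "wx": 0, "wy": 0, "wz": 0, "claw": 0},
  {"tx": 0.0007, "ty": 0.06, "tz": 0, "wx": 0, "wy": 0, "wz": 0, "claw": 0},
  {"tx": 0.0009, "ty": 0.074, "tz": 0, "wx": 0, "wy": 0, "wz": 0, "claw": 0},
  {"tx": 0.0011, "ty": 0.088, "tz": 0, "wx": 0, "wy": 0, "wz": 0, "claw": 0},
  {"tx": 0.0013, "ty": 0.1, "tz": 0, "wx": 0, "wy": 0, "wz": 0, "claw": 0},
  {"tx": 0.0013, "ty": 0.11, "tz": 0, "wx": 0, "wy": 0, "wz": 0, "claw": 0},
  {"tx": 0.0013, "ty": 0.11, "tz": 0, "wx": 0, "wy": 0, "wz": 0, "claw": 0},
])

```text
time: 13.22
ee_pos: [496.0, 62.3, 15.3]
orientation: [0.001, 0.137, 0.991, 0.0]
wrist_force: [0.6, 0.4, 9.8]
opening: -0.2
```

```bash
python3 - <<'E'
from h import *
p,T,o=tool();print(p,o['wrist_force'],o['time'])
im=eyes.camera('wrist')[:,:,::-1].copy()
cv2.imwrite('pics/w7.png',im)
E
```

```text
[495.98282702  62.26534973  15.34702607] [0.55363601 0.44200137 9.76916728] 13.225
```

View pics/w7.png

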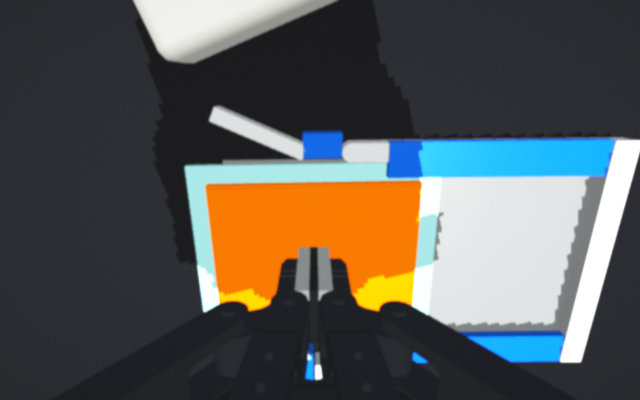

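Request:
send_rows([
  {"tx": 0.0001, "ty": 0.006, "tz": 0, "wx": 0, "wy": 0, "wz": 0, "claw": 0},
  {"tx": 0.0002, "ty": 0.018, "tz": 0, "wx": 0, "wy": 0, "wz": 0, "claw": 0},
  {"tx": 0.0004, "ty": 0.032, "tz": 0, "wx": 0, "wy": 0, "wz": 0, "claw": 0},
  {"tx": 0.0006, "ty": 0.046, "tz": 0, "wx": 0, "wy": 0, "wz": 0, "claw": 0},
  {"tx": 0.0007, "ty": 0.06, "tz": 0, "wx": 0, "wy": 0, "wz": 0, "claw": 0},
  {"tx": 0.0009, "ty": 0.074, "tz": 0, "wx": 0, "wy": 0, "wz": 0, "claw": 0},
  {"tx": 0.0011, "ty": 0.088, "tz": 0, "wx": 0, "wy": 0, "wz": 0, "claw": 0},
  {"tx": 0.0013, "ty": 0.102, "tz": 0, "wx": 0, "wy": 0, "wz": 0, "claw": 0},
  {"tx": 0.0014, "ty": 0.115, "tz": 0, "wx": 0, "wy": 0, "wz": 0, "claw": 0},
  {"tx": 0.0015, "ty": 0.122, "tz": 0, "wx": 0, "wy": 0, "wz": 0, "claw": 0},
])

```text
time: 14.52
ee_pos: [511.6, 120.7, 15.3]
orientation: [0.001, 0.137, 0.991, 0.0]
wrist_force: [-1.1, -2.0, 9.3]
opening: -0.2
```

```bash
python3 - <<'E'
from h import *
p,T,o=tool();print(p,o['wrist_force'],o['time'])
im=eyes.camera('wrist')[:,:,::-1].copy()
cv2.imwrite('pics/w8.png',im)
E
```

```text
[511.64508294 120.68270642  15.32932412] [-1.09610648 -1.97511765  9.27097416] 14.525
```

View pics/w8.png

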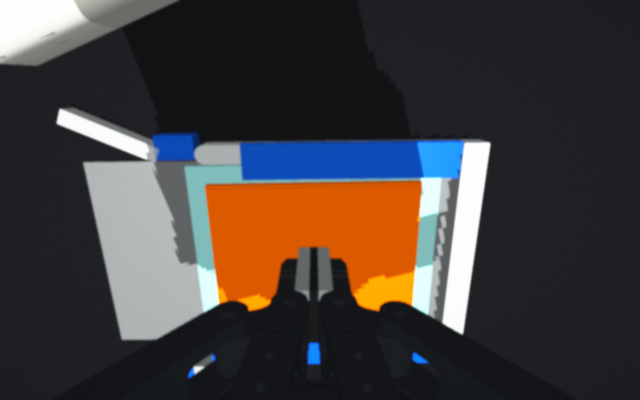

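Request:
send_rows([
  {"tx": 0, "ty": 0.002, "tz": 0, "wx": 0, "wy": 0, "wz": 0, "claw": 0},
  {"tx": 0, "ty": 0.004, "tz": 0, "wx": 0, "wy": 0, "wz": 0, "claw": 0},
  {"tx": 0, "ty": 0.006, "tz": 0, "wx": 0, "wy": 0, "wz": 0, "claw": 0},
  {"tx": 0, "ty": 0.008, "tz": 0, "wx": 0, "wy": 0, "wz": 0, "claw": 0},
  {"tx": 0, "ty": 0.008, "tz": 0, "wx": 0, "wy": 0, "wz": 0, "claw": 0},
])

```text
time: 15.2
ee_pos: [512.7, 124.3, 15.3]
orientation: [0.001, 0.138, 0.99, 0.0]
wrist_force: [-1.4, -2.2, 10.0]
opening: 0.2
```

Request:
send_rows([
  {"tx": 0, "ty": 0.001, "tz": 0, "wx": 0, "wy": 0, "wz": 0, "claw": 0},
  {"tx": 0, "ty": 0.002, "tz": 0, "wx": 0, "wy": 0, "wz": 0, "claw": 0},
  {"tx": 0, "ty": 0.003, "tz": 0, "wx": 0, "wy": 0, "wz": 0, "claw": 0},
  {"tx": 0, "ty": 0.003, "tz": 0, "wx": 0, "wy": 0, "wz": 0, "claw": 0},
])

```text
time: 15.7
ee_pos: [513.0, 125.4, 15.3]
orientation: [0.001, 0.138, 0.99, 0.0]
wrist_force: [-1.0, -3.2, 9.0]
opening: -0.0
```

Request:
send_rows([
  {"tx": 0, "ty": 0.001, "tz": 0, "wx": 0, "wy": 0, "wz": 0, "claw": 0},
  {"tx": 0, "ty": 0.002, "tz": 0, "wx": 0, "wy": 0, "wz": 0, "claw": 0},
  {"tx": 0, "ty": 0.002, "tz": 0, "wx": 0, "wy": 0, "wz": 0, "claw": 0},
])

```text
time: 16.08
ee_pos: [513.0, 125.6, 15.3]
orientation: [0.0, 0.138, 0.99, -0.0]
wrist_force: [-1.8, -5.7, 11.4]
opening: 0.1
```

```bash
python3 - <<'E'
from h import *
p,T,o=tool();print(p,o['wrist_force'],o['time'])
im=eyes.camera('wrist')[:,:,::-1].copy()
cv2.imwrite('pics/w9.png',cv2.resize(im[120:350,60:510],None,fx=1.7,fy=1.7,interpolation=cv2.INTER_CUBIC))
E
```

```text
[512.98882623 125.61321847  15.32005082] [-1.83153967 -5.69344593 11.35790751] 16.075
```

View pics/w9.png

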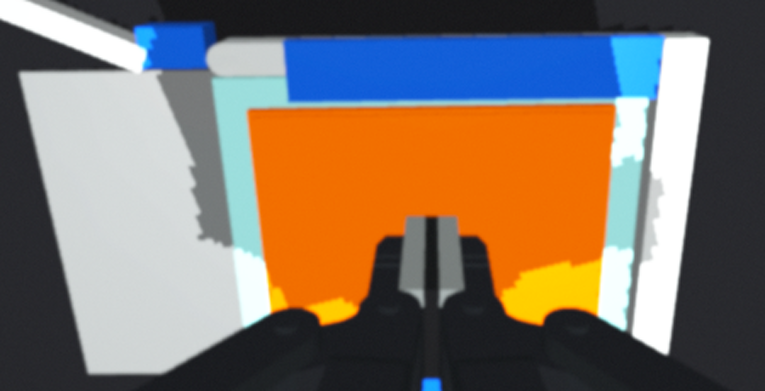

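Request:
send_rows([
  {"tx": 0, "ty": 0.001, "tz": 0, "wx": 0, "wy": 0, "wz": 0, "claw": 0},
  {"tx": 0, "ty": 0.001, "tz": 0, "wx": 0, "wy": 0, "wz": 0, "claw": 0},
  {"tx": 0, "ty": 0.001, "tz": 0, "wx": 0, "wy": 0, "wz": 0, "claw": 0},
])

```text
time: 16.5
ee_pos: [513.0, 125.7, 15.3]
orientation: [0.0, 0.138, 0.99, -0.0]
wrist_force: [-2.0, -6.2, 12.2]
opening: -0.1
```

```bash
python3 - <<'E'
from h import *
p,T,o=tool();print(p,o['wrist_force'],o['time'])
D=np.array([512.4,126.0]);t=np.radians(74.9);X=np.array([np.cos(t),np.sin(t)]);Y=np.array([-X[1],X[0]])
dk=lambda w:np.c_[(w[:,:2]-D)@X,(w[:,:2]-D)@Y].round(1)
c=cam('wrist');s=1.7;u=lambda a,b:[a/s+60,b/s+120]
print('plate back',dk(ray(c,[u(212,78),u(244,325)],11)),'front',dk(ray(c,[u(649,100),u(628,330)],11)))
print('stop top edge',dk(ray(c,[u(661,40),u(661,100),u(632,330)],18)))
print('rail end x-54', dk(ray(c,[u(207,58)],16)))
E
```

```text
[512.9885364  125.69461882  15.32404615] [-2.00510823 -6.21429172 12.22194065] 16.5
plate back [[-54.6  44.7]
 [-54.6 -28.4]] front [[ 55.7  37.5]
 [ 56.5 -31.5]]
stop top edge [[ 54.5  54. ]
 [ 56.   39.4]
 [ 55.  -26.3]]
rail end x-54 [[-53.3  50.7]]
```

Home: plate front edge at dock x about 55.7, back edge at -54.6 (expected ±55), and motion has stalled against the stop. Lifting straight up.

Request:
send_rows([
  {"tx": 0, "ty": 0, "tz": -0.002, "wx": 0, "wy": 0, "wz": 0, "claw": 0},
  {"tx": 0, "ty": 0, "tz": -0.01, "wx": 0, "wy": 0, "wz": 0, "claw": 0},
  {"tx": 0, "ty": 0, "tz": -0.06, "wx": 0, "wy": 0, "wz": 0, "claw": 0},
  {"tx": 0, "ty": 0, "tz": -0.14, "wx": 0, "wy": 0, "wz": 0, "claw": 0},
  {"tx": 0, "ty": 0, "tz": -0.19, "wx": 0, "wy": 0, "wz": 0, "claw": 0},
  {"tx": 0, "ty": 0, "tz": -0.19, "wx": 0, "wy": 0, "wz": 0, "claw": 0},
])

```text
time: 17.25
ee_pos: [513.8, 128.2, 111.3]
orientation: [0.001, 0.137, 0.991, 0.001]
wrist_force: [-1.1, 0.4, 0.0]
opening: 0.1
```

```bash
python3 - <<'E'
from h import *
print(tool()[0],tool()[2]['wrist_force'])
print(to([621.7,32.2,110],74.9))
E
```

```text
[513.78653142 128.17904534 111.27967943] [-1.08626543  0.35207083  0.03116336]
[array([-0.2598, -0.1262,  0.0029]), array([ 0.0008,  0.0008, -0.0036])]
```

Request:
send_rows([
  {"tx": -0.26, "ty": -0.126, "tz": 0, "wx": 0, "wy": 0, "wz": -0.0036, "claw": 0},
  {"tx": -0.26, "ty": -0.126, "tz": 0, "wx": 0, "wy": 0, "wz": -0.0036, "claw": 0},
  {"tx": -0.26, "ty": -0.126, "tz": 0, "wx": 0, "wy": 0, "wz": -0.0036, "claw": 0},
  {"tx": -0.26, "ty": -0.126, "tz": 0, "wx": 0, "wy": 0, "wz": -0.0036, "claw": 0},
  {"tx": -0.26, "ty": -0.126, "tz": 0, "wx": 0, "wy": 0, "wz": -0.0036, "claw": 0},
  {"tx": -0.26, "ty": -0.126, "tz": 0, "wx": 0, "wy": 0, "wz": -0.0036, "claw": 0},
])

```text
time: 18.0
ee_pos: [619.7, 33.1, 109.3]
orientation: [-0.001, 0.131, 0.991, 0.0]
wrist_force: [-0.4, -0.6, -0.5]
opening: 0.1
```

```bash
python3 - <<'E'
from h import *
p,T,o=tool();print(p,o['wrist_force'],o['time'])
c=cam('wrist');im=eyes.camera('wrist')[:,:,::-1].copy();cv2.imwrite('pics/w10.png',im)
D=np.array([512.4,126.0]);t=np.radians(74.9);X=np.array([np.cos(t),np.sin(t)]);Y=np.array([-X[1],X[0]])
dk=lambda w:np.c_[(w[:,:2]-D)@X,(w[:,:2]-D)@Y].round(1)
for d in nets.pinpoint('bolt_knob','wrist'): print('knob',d,dk(ray(c,d['centre'],44)))
for d in nets.silhouettes('plate','wrist'):
    ct=max(cv2.findContours(d['pixels'].astype(np.uint8),0,1)[0],key=len)[:,0]
    w=dk(ray(c,ct,11));print(d['p'],d['rect'],w.min(0),w.max(0))
print('tcp',dk(p[None]))
E
```

```text
[619.70222244  33.13128194 109.28495811] [-0.35822908 -0.62460118 -0.53745666] 18.0
knob {'centre': [310.9, 140.3], 'p': 0.9} [[-63.3 -81.9]]
0.77 [325.1, 0.0, 180.5, 79.9] [-54.8 -45.4] [55.3 -1.4]
tcp [[ -61.7 -127.8]]
```

View pics/w10.png

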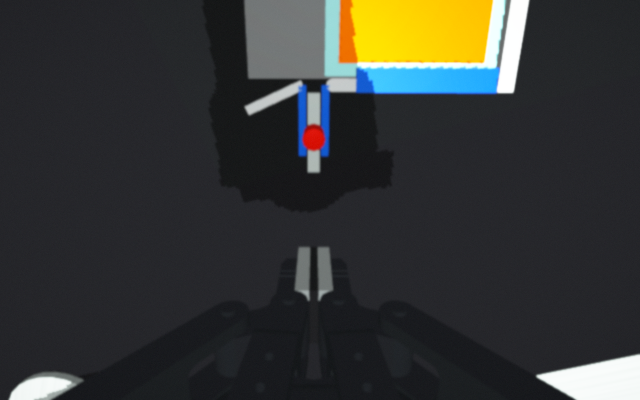

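Request:
send_rows([
  {"tx": 0, "ty": 0, "tz": 0.06, "wx": 0, "wy": 0, "wz": 0, "claw": 0},
  {"tx": 0, "ty": 0, "tz": 0.13, "wx": 0, "wy": 0, "wz": 0, "claw": 0},
  {"tx": 0, "ty": 0, "tz": 0.16, "wx": 0, "wy": 0, "wz": 0, "claw": 0},
  {"tx": 0.01, "ty": 0, "tz": 0.16, "wx": 0, "wy": 0, "wz": 0, "claw": 0},
  {"tx": 0.02, "ty": 0, "tz": 0.16, "wx": 0, "wy": 0, "wz": 0, "claw": 0},
  {"tx": 0.03, "ty": 0, "tz": 0.16, "wx": 0, "wy": 0, "wz": 0, "claw": 0},
  {"tx": 0.04, "ty": 0, "tz": 0.16, "wx": 0, "wy": 0, "wz": 0, "claw": 0},
  {"tx": 0.05, "ty": 0, "tz": 0.16, "wx": 0, "wy": 0, "wz": 0, "claw": 0},
  {"tx": 0.06, "ty": 0, "tz": 0.16, "wx": 0, "wy": 0, "wz": 0, "claw": 0},
  {"tx": 0.06, "ty": 0, "tz": 0.16, "wx": 0, "wy": 0, "wz": 0, "claw": 0},
])

```text
time: 19.4
ee_pos: [591.5, 39.4, 29.6]
orientation: [0.0, 0.132, 0.991, 0.0]
wrist_force: [-0.6, 0.3, -0.5]
opening: -0.5
```

```bash
cat >> h.py <<'E'
D=np.array([512.4,126.0]);_t=np.radians(74.9);X=np.array([np.cos(_t),np.sin(_t)]);Y=np.array([-X[1],X[0]])
dk=lambda w:np.c_[(w[:,:2]-D)@X,(w[:,:2]-D)@Y].round(1)
E
python3 - <<'E'
from h import *
p,T,o=tool();print(p,o['wrist_force'],o['time'],dk(p[None]))
c=cam('wrist');im=eyes.camera('wrist')[:,:,::-1].copy();cv2.imwrite('pics/w11.png',im)
for d in nets.pinpoint('bolt_knob','wrist'): print('knob',d,dk(ray(c,d['centre'],44)))
E
```

```text
[591.50077983  39.36327096  29.64551142] [-0.58336138  0.32130732 -0.45732051] 19.4 [[-63.  -98.9]]
knob {'centre': [315.4, 239.2], 'p': 0.75} [[-62.3 -79.9]]
```

View pics/w11.png

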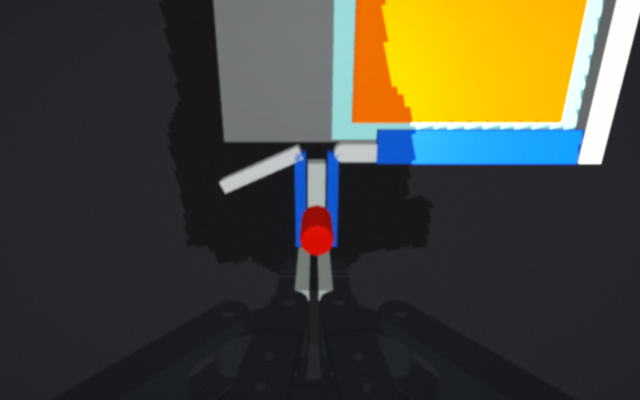

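Request:
send_rows([
  {"tx": 0.004, "ty": 0.001, "tz": 0, "wx": 0, "wy": 0, "wz": 0, "claw": 0},
  {"tx": 0.01, "ty": 0.002, "tz": 0, "wx": 0, "wy": 0, "wz": 0, "claw": 0},
  {"tx": 0.016, "ty": 0.002, "tz": 0, "wx": 0, "wy": 0, "wz": 0, "claw": 0},
  {"tx": 0.022, "ty": 0.002, "tz": 0, "wx": 0, "wy": 0, "wz": 0, "claw": 0},
  {"tx": 0.028, "ty": 0.002, "tz": 0, "wx": 0, "wy": 0, "wz": 0, "claw": 0},
  {"tx": 0.034, "ty": 0.002, "tz": 0, "wx": 0, "wy": 0, "wz": 0, "claw": 0},
  {"tx": 0.04, "ty": 0.002, "tz": 0, "wx": 0, "wy": 0, "wz": 0, "claw": 0},
  {"tx": 0.04, "ty": 0.002, "tz": 0, "wx": 0, "wy": 0, "wz": 0, "claw": 0},
])

```text
time: 20.5
ee_pos: [572.2, 45.9, 29.5]
orientation: [-0.0, 0.132, 0.991, 0.0]
wrist_force: [-0.3, -0.3, 0.3]
opening: 0.1
```

```bash
python3 - <<'E'
from h import *
p,T,o=tool();print(p,o['wrist_force'],o['time'],dk(p[None]))
c=cam('wrist');im=eyes.camera('wrist')[:,:,::-1].copy();cv2.imwrite('pics/w12.png',im)
for d in nets.pinpoint('bolt_knob','wrist'): print('knob',d,dk(ray(c,d['centre'],44)))
E
```

```text
[572.22261375  45.87349605  29.50686622] [-0.30108872 -0.26574359  0.31737904] 20.5 [[-61.8 -78.6]]
knob {'centre': [310.6, 241.9], 'p': 0.6} [[-63.  -60.7]]
```

View pics/w12.png

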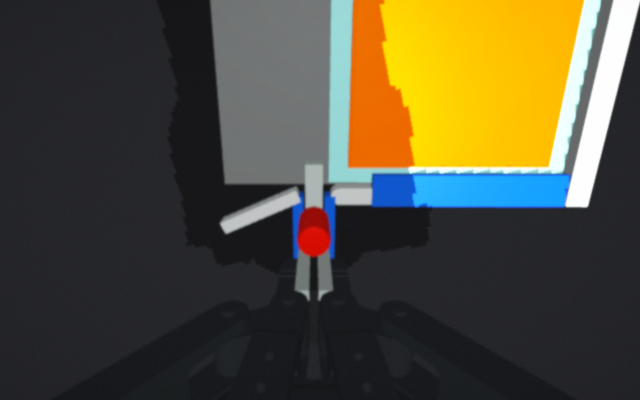

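Request:
send_rows([
  {"tx": 0.004, "ty": 0, "tz": 0, "wx": 0, "wy": 0, "wz": 0, "claw": 0},
  {"tx": 0.008, "ty": 0, "tz": 0, "wx": 0, "wy": 0, "wz": 0, "claw": 0},
  {"tx": 0.012, "ty": 0, "tz": 0, "wx": 0, "wy": 0, "wz": 0, "claw": 0},
  {"tx": 0.015, "ty": 0, "tz": 0, "wx": 0, "wy": 0, "wz": 0, "claw": 0},
  {"tx": 0.018, "ty": 0, "tz": 0, "wx": 0, "wy": 0, "wz": 0, "claw": 0},
  {"tx": 0.018, "ty": 0, "tz": 0, "wx": 0, "wy": 0, "wz": 0, "claw": 0},
])

```text
time: 21.35
ee_pos: [563.8, 47.9, 29.6]
orientation: [-0.0, 0.132, 0.991, 0.0]
wrist_force: [1.7, -0.3, 0.1]
opening: -0.3
```

Request:
send_rows([
  {"tx": 0.002, "ty": 0, "tz": 0, "wx": 0, "wy": 0, "wz": 0, "claw": 0},
  {"tx": 0.003, "ty": 0, "tz": 0, "wx": 0, "wy": 0, "wz": 0, "claw": 0},
  {"tx": 0.003, "ty": 0, "tz": 0, "wx": 0, "wy": 0, "wz": 0, "claw": 0},
])

```text
time: 21.72
ee_pos: [563.4, 47.9, 29.7]
orientation: [0.001, 0.132, 0.991, -0.0]
wrist_force: [4.5, -0.2, -1.9]
opening: -0.1
```

Request:
send_rows([
  {"tx": 0.002, "ty": 0, "tz": 0, "wx": 0, "wy": 0, "wz": 0, "claw": 0},
  {"tx": 0.004, "ty": 0, "tz": 0, "wx": 0, "wy": 0, "wz": 0, "claw": 0},
  {"tx": 0.004, "ty": 0, "tz": 0, "wx": 0, "wy": 0, "wz": 0, "claw": 0},
])

```text
time: 22.1
ee_pos: [563.2, 48.0, 29.9]
orientation: [0.003, 0.132, 0.991, -0.0]
wrist_force: [9.9, -0.8, -6.3]
opening: -0.1
```

```bash
python3 - <<'E'
from h import *
p,T,o=tool();print(p,o['wrist_force'],o['time'],dk(p[None]))
c=cam('wrist');im=eyes.camera('wrist')[:,:,::-1].copy();cv2.imwrite('pics/w13.png',im)
for d in nets.pinpoint('bolt_knob','wrist'): print('knob',d,dk(ray(c,d['centre'],44)))
E
```

```text
[563.21444845  48.00444412  29.88555464] [ 9.92357514 -0.84488827 -6.26250628] 22.1 [[-62.1 -69.4]]
knob {'centre': [314.3, 242.2], 'p': 0.59} [[-61.8 -51.7]]
```

View pics/w13.png

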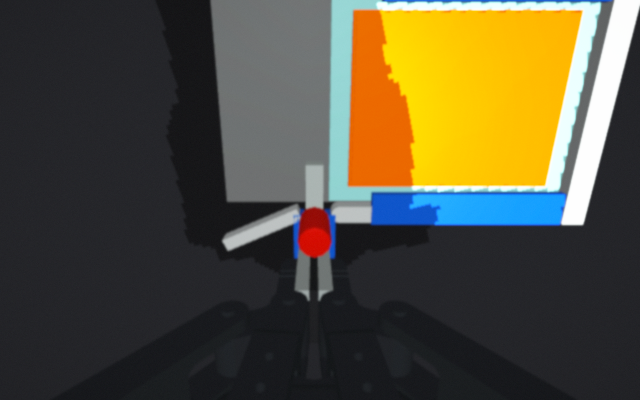

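Request:
send_rows([
  {"tx": -0.01, "ty": 0, "tz": 0, "wx": 0, "wy": 0, "wz": 0, "claw": 0},
  {"tx": -0.04, "ty": 0, "tz": 0, "wx": 0, "wy": 0, "wz": 0, "claw": 0},
  {"tx": -0.08, "ty": 0, "tz": -0.02, "wx": 0, "wy": 0, "wz": 0, "claw": 0},
  {"tx": -0.1, "ty": 0, "tz": -0.12, "wx": 0, "wy": 0, "wz": 0, "claw": 0},
  {"tx": -0.1, "ty": 0, "tz": -0.22, "wx": 0, "wy": 0, "wz": 0, "claw": 0},
  {"tx": -0.1, "ty": 0, "tz": -0.25, "wx": 0, "wy": 0, "wz": 0, "claw": 0},
  {"tx": -0.1, "ty": 0, "tz": -0.25, "wx": 0, "wy": 0, "wz": 0, "claw": 0},
])

```text
time: 23.08
ee_pos: [609.3, 35.6, 155.1]
orientation: [0.0, 0.132, 0.991, 0.0]
wrist_force: [-0.2, 0.4, -0.9]
opening: -0.1
```

```bash
python3 - <<'E'
from h import *
p,T,o=tool();print(p,o['wrist_force'],o['time'],dk(p[None]))
c=cam('wrist');im=eyes.camera('wrist')[:,:,::-1].copy();cv2.imwrite('pics/w14.png',im)
for d in nets.pinpoint('bolt_knob','wrist'): print('knob',d,dk(ray(c,d['centre'],44)))
for d in nets.silhouettes('plate','wrist'):
    ct=max(cv2.findContours(d['pixels'].astype(np.uint8),0,1)[0],key=len)[:,0]
    w=dk(ray(c,ct,11));print(d['p'],d['rect'],w.min(0),w.max(0))
im=eyes.camera('scene');cv2.imwrite('pics/s14.png',im[:,:,::-1]);cs=cam('scene')
for t in ["mirror","handset","weight","vial"]: print(t,[(round(d['p'],2),np.round(d['centre'])) for d in nets.pinpoint(t,'scene')])
E
```

```text
[609.27209184  35.55915145 155.06172125] [-0.22302013  0.35769377 -0.86290449] 23.075 [[ -62.1 -117.1]]
knob {'centre': [314.1, 101.2], 'p': 0.73} [[-61.6 -51.4]]
0.57 [325.6, 0.0, 149.8, 93.7] [-54.8 -45.4] [55.9 17.8]
mirror [(0.69, array([208., 302.]))]
handset [(0.95, array([446., 206.]))]
weight [(0.57, array([311., 154.]))]
vial [(0.71, array([293., 352.]))]
```

View pics/w14.png

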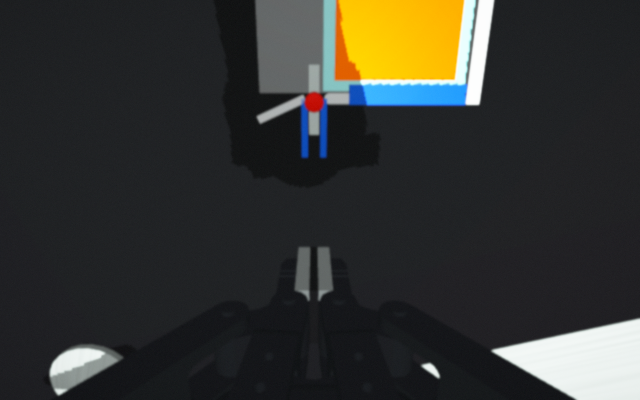

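View pics/s14.png

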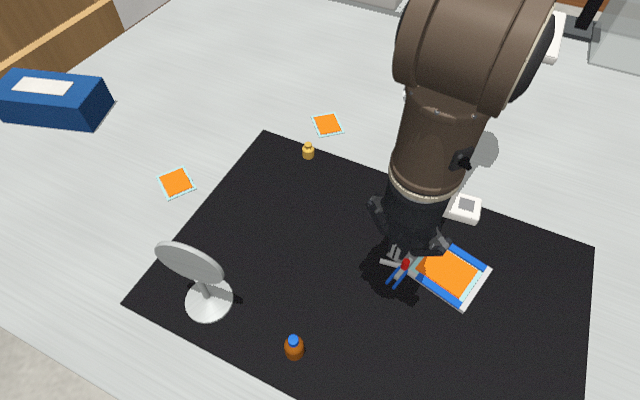

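The knob at px (314,101) shows the bolt is across behind the plate, and the plate is home. The bystanders haven't moved and the arm is clear, so I'm handing in.

```bash
python3 -c "
from bench import order;print(order.sign_off())"
```

```text
the job is handed in; nothing more can be done
None
```

The plate is fully home in the docking frame and the bolt is across behind it; I handed the job in at about 23 s of the 72 s allowed. I pressed on the middle of the pad with closed fingers and slid the plate in under the lips to the end stop. Then I lifted off and pushed the knob across from its -y side.

- **Force on the plate:** the readings showed about 6 to 12 N downward, and at most about 6.5 N sideways against the stop. I only had a reading at the end of each move, so a brief peak in between would not show.
- **Plate position:** its edges measured at dock x = -54.8 to +55.9 mm, against an expected ±55. That agrees within the roughly 2 mm camera calibration.
- **Bolt:** the knob ended at dock y ≈ -51.5 mm, against -52 for fully across. It stalled there with about 10 N on it, well above its 2 N of friction.
- **Bystanders:** the mirror, handset, weight and vial were all within 2 pixels of where they started in the scene camera.
- **Failed or disagreeing checks:** none disagreed. One look from the top camera partway through was blocked by the arm, so I used the wrist camera instead.

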